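# Scrap the failed relays through the one-way flap

## Robot

A 6-joint arm with a two-finger parallel gripper is mounted at the origin on the work surface. World frame = base frame: x ahead of the robot, y to its left, z up, the work surface at z = 0. Lengths are in m, angles in rad, forces in N, time in s.
With the tool pointing down it reaches from about 0.25 to 0.725 m from the base axis. Payload 4 kg.
Tool frame: the origin (TCP) lies at the very end of the fingers, on their centre line; the grasp point (between the pads) lies 19 mm behind it; z points along the fingers, y is the line along which they close (so a half turn about z gives the same grasp; the last joint's range is limited). The gripper opens to 85 mm and grips with 20 to 120 N. Pads are 22 mm wide; open, the fingers measure 114 mm over their backs; the gripper's body (76 mm by 85 mm) begins 54 mm behind the grasp point. The pads swing forward as they close: fully open they stand 13 mm farther back than shut.
Start: joints at [-1.333, 0.241, 0.005, 1.335, 0, 1.571], TCP at [0.118, -0.486, 0.231] pointing down, gripper open.
Joint ranges: [-2.72, 2.72], [-1.05, 1.87], [-1.09, 1.28], [-1.99, 2.15], [-1.42, 1.44], [-3.14, 3.14]. Speed limits (rad/s): [2.79, 2.79, 3.14, 3.14, 3.14, 3.14].

## Interface

Orientations are given as a unit quaternion [x, y, z, w].
In Python, from workcell import bot, vision, workorder gives the robot as it stands.
- The arm moves only by the shell command python3 -m creep 'ROWS' [OPENING]. ROWS is JSON, a list of rows, each a list of 2 entries, a list of its own where there are three numbers: the shift along the tool's x, y, z in mm, then the turn, a rotation vector about the tool's x, y, z in rad. In form: [[[dx, dy, dz], [wx, wy, wz]], ...]. A call has 1 to 12 rows; each row shifts and turns the commanded pose from where the row before left it, along the tool's axes as they then stand; what a row does not reach is not made up. A row lasts 1/8 s, in which the tool goes at most 62.5 mm and 10.7 degrees, less where a joint would pass 70% of its speed; a pose out of reach is approached as far as the arm can. A call is refused whole if a number of a shift passes 62.5 or a number of a turn 0.188, either way. A call with a gripper value outside its range is refused whole. OPENING is the finger opening in mm, from 0 to 85.4, set as the call begins (- or left out, the last holds). The fingers move at their own pace and stop on an object; the grip force is fixed at half the most. Time passes only in rows, so rows that do not move let the fingers close. It gives the time, the measured TCP pose, the force, the opening and the grip force at its end, in the units of the state.
- bot.get_obs(): the state, without advancing time (a new reading comes with each control period).
- vision.camera(name): name is "scene" or "top"; returns a dict with "image" (420x560x3 uint8, blue, green, red), "z_map" (420x560 float32, m along the optical axis (not along the pixel's ray), 0 where there is no reading), "K" (3x3 intrinsics, pixels), "k1" (the pictures are not rectified: a ray, as slopes to the right and down, at radius r is drawn at 1 + k1 r^2 times it, then the intrinsics apply), "rvec" (rotation vector, rad) and "tvec" (3), from world to camera coordinates, as OpenCV has them. Camera axes: x right, y down, z forward; pixel columns grow to the right and rows downward; lengths in m; the calibration is good to about 2 mm. A picture is of the moment at which its call begins.
- workorder.job_done(): hands the job in; it is judged then, once.
Trained networks look in a picture, given as the dict that the camera call returned (one of the last four; its "shot" number tells which), for a name from the list of things; names that differ only in an ending like _2 or _b are one class to them, and where a whole thing is asked for, a point or a joint stands for the part that bears it (a point fixed in the world has none). Each returns a list of dicts, best first, with "score" (0 to 1); they miss things now and then, are a little off and sometimes report something else, mostly with a low value. They report only what shows in the picture. A call takes as long as a camera call. They do not tell look-alikes from the thing itself.
- vision.spot_in(picture, query): "position" ([column, row] in pixels, amid what is visible of it).
- vision.place_of(picture, query): "position" ([column, row] in pixels: a listed point, or the origin of a listed thing).
The state is a dict: "clock": time; "joint_pos": joint angles; "joint_vel": joint speeds; "tau": joint torques, N m; "eef_pos": TCP position; "tool_rot": TCP orientation; "ft_force": force on the tool from outside, world axes, zero at the start; "ft_torque": the same for the moment, N m; "grip_width": finger opening in m; "grasp_force": force on a finger pad.
Only numpy, scipy, OpenCV 4.12 (cv2) and the standard library are available. Lean on these libraries where they do the work, as an engineer would, in place of code of your own. Each camera call takes 0.05 s, during which the arm holds its last target. There are 200 camera calls.

## Task

Lift the upper part cup off the stack and set it aside upright on the bench, then take the lower cup, press the scrap box's sprung flap open with that cup's spout and tip its three failed relays through into the box. Stand the emptied cup back on the black pad the way it stood and restack the upper cup squarely on it, with its two coils still inside and the flap shut again. Leave the other things on the bench where they are.

Things in the scene. Friction and masses are not known exactly. Their poses are not given: they have to be found in the camera images.
- lower_mid (a point): The lower cup, a grey plastic stacking cup, 120 mm long (x), 58 wide (y), 46 high, walls and floor 4 mm, with an open spout at its front (-x) end. Parallel side walls, gripped across y. This point: its centre, 23 mm above its underside; z up. Starts on the pad under the upper cup and holds the three relays. About 90 g without them.
- lower_lip (a point): Top edge of the lower cup's spout: 60 mm ahead (-x) of its centre, 10 mm above its underside. Over the front 22 mm the floor rises at 15 degrees to this lip and the side walls are 22 mm high, behind that 46 mm. Parts slide on the plastic at friction about 0.3.
- upper_mid (a point): The upper cup, a grey plastic stacking cup, 120 mm long (x), 58 wide (y), 46 high, walls and floor 4 mm, with an open spout at its front (-x) end. Parallel side walls, gripped across y. This point: its centre, 23 mm above its underside; z up. Same shape as the lower; rests flat on its rim, 46 mm higher, nothing interlocks. Holds the two coils. About 90 g without them.
- upper_lip (a point): Top edge of the upper cup's spout: 60 mm ahead (-x) of its centre, 10 mm above its underside. Over the front 22 mm the floor rises at 15 degrees to this lip and the side walls are 22 mm high, behind that 46 mm. Parts slide on the plastic at friction about 0.3.
- pad: The stack's place: a fixed flat black rubber pad, 150 mm (x) by 90 mm (y), 4 mm thick; its origin is the centre of its underside. The stack stands at its middle with the cup fronts towards the pad's -x.
- bin: The scrap box, fixed to the bench: 150 by 150 mm, 150 mm high, grey with clear front and back, floor and walls 4 mm; its origin is the centre of its underside. Its top is a 6 mm sheet with a square opening of 110 by 110 mm in the middle, closed by the flap.
- bin_port (a point): Centre of the square opening, level with the top of the scrap box; axes as the box.
- flap (a joint): The flap's angle in rad: 0 shut, flush with the box's top, up to 1.25 as its free edge goes down into the box; it cannot open upwards. Hinged on the opening's +x side, 55 mm from its centre; free edge on the -x side. A spring shuts it: 0.06 N m when shut, 0.11 N m at 0.8 rad (about 2 N at 55 mm from the hinge); the relays' weight does not open it.
- flap_edge (a point): Middle of the flap's free edge, on top. The flap is a plain metal sheet, 107 mm from hinge line to free edge, 106 mm wide, 3 mm thick, slippery to the relays (friction about 0.3).
- relay0_mid (a point): Centre of one of three failed relays, black blocks of 20 x 15 x 15 mm, 10 to 18 g, with three short wires, loose in the lower cup.
- relay1_mid (a point): Centre of one of three failed relays, black blocks of 20 x 15 x 15 mm, 10 to 18 g, with three short wires, loose in the lower cup.
- relay2_mid (a point): Centre of one of three failed relays, black blocks of 20 x 15 x 15 mm, 10 to 18 g, with three short wires, loose in the lower cup.
- coil0_mid (a point): Centre of one of two good coils, black blocks with a steel band, 28 x 24 x 20 mm, about 40 g, loose in the upper cup; they stay in it.
- coil1_mid (a point): Centre of one of two good coils, black blocks with a steel band, 28 x 24 x 20 mm, about 40 g, loose in the upper cup; they stay in it.
- board: Bystander: a green circuit board of 80 (x) by 55 mm (y), 19 mm high with its parts; origin under its centre.
- meter: Bystander: an orange hand meter lying flat, 130 (x) by 44 (y) by 26 mm high; origin under its centre.
- spool: Bystander: an upright metal solder spool, 56 mm across, 46 mm high; origin under its centre.
- flux: Bystander: an amber glass bottle with a black cap, 34 mm across, 85 mm high; origin under its centre.
- solvent: Bystander: a white bottle, 48 mm across, 110 mm high; origin under its centre.
- driver: Bystander: a screwdriver with a black handle, lying along its x, 150 mm long, under 30 mm thick; origin under its middle.
Things that resemble listed ones, but are neither listed nor needed, are in the scene too. Leave any green or red look-alike of the part that bears coil0_mid alone. What is shaped like the part that bears lower_mid but pink or red is not meant.

How it is judged:
On the way, in this order (a step that is already met when the one before it is completed fails the run):
1. the upper cup is off the lower cup and set down upright on the bench, clear of the stack (horizontal distance between upper_mid and lower_mid above 0.06 m and height (world z) of upper_mid below 0.035 m and angle between upper_mid's own z axis and vertical below 0.15 rad), for 0.1 s.
2. the flap is pressed in by the lower cup (value of joint flap above 0.3 rad and contact force between lower and flap above 0.3 N).
At the end, for the whole second after the job is handed in: Relays in the scrap box, flap shut (under 0.1 rad). Lower cup upright on the pad: centre within 25 mm, turned under 0.25 rad, same front. Upper cup flat on it, facing the same way: within 12 mm lengthways, 10 mm sideways, 0.15 rad; both coils in it (x of relay0_mid in the frame of bin between -0.073 and 0.073 m and y of relay0_mid in the frame of bin between -0.073 and 0.073 m and z of relay0_mid in the frame of bin between 0 and 0.07 m and x of relay1_mid in the frame of bin between -0.073 and 0.073 m and y of relay1_mid in the frame of bin between -0.073 and 0.073 m and z of relay1_mid in the frame of bin between 0 and 0.07 m and x of relay2_mid in the frame of bin between -0.073 and 0.073 m and y of relay2_mid in the frame of bin between -0.073 and 0.073 m and z of relay2_mid in the frame of bin between 0 and 0.07 m and x of coil0_mid in the frame of upper_mid between -0.06 and 0.06 m and y of coil0_mid in the frame of upper_mid between -0.027 and 0.027 m and z of coil0_mid in the frame of upper_mid between -0.023 and 0.025 m and x of coil1_mid in the frame of upper_mid between -0.06 and 0.06 m and y of coil1_mid in the frame of upper_mid between -0.027 and 0.027 m and z of coil1_mid in the frame of upper_mid between -0.023 and 0.025 m and value of joint flap below 0.1 rad and horizontal distance between lower_mid and pad below 0.025 m and z of lower_mid in the frame of pad between 0.022 and 0.033 m and angle between each of lower_mid, upper_mid's own z axis and vertical below 0.1 rad and angle between the x axis of lower_mid and the x axis of pad, either way round below 0.25 rad and x of lower_lip in the frame of pad below 0 m and x of upper_mid in the frame of lower_mid between -0.012 and 0.012 m and y of upper_mid in the frame of lower_mid between -0.01 and 0.01 m and z of upper_mid in the frame of lower_mid between 0.041 and 0.05 m and angle between the x axis of upper_mid and the x axis of lower_mid, either way round below 0.15 rad and x of upper_lip in the frame of lower_mid below 0 m); the robot touches nothing.
It fails at once if a bystander on the bench (board, meter, spool, bottles, screwdriver) is moved more than 30 mm (distance of any of board, meter, spool, flux, solvent, driver from where it was at the start of the episode above 0.03 m).
It also fails if it takes over 72 s, if anything falls off the work surface, if the arm or the gripper's body presses on something with over 40 N, if the wrist force passes 120 N, or if a joint passes its speed limit or range.

## Working session

There is one attempt and no reset: what is moved stays moved. The work goes in short steps, Python scripts to look and compute and a shell command to move; the robot and the scene stay as the last step left them, time stands still between calls to the robot, and variables do not carry over. Pictures are saved under pics/ and viewed, at most 10 in all, crops included, and the job is handed in when it is done.

```bash
ls; mkdir -p pics
cat > h.py <<'E'
import numpy as np, cv2
from workcell import bot, vision, workorder
def und(c,px):
    K=c["K"]; d=np.array([(px[0]-K[0][2])/K[0][0],(px[1]-K[1][2])/K[1][1]]); s=d.copy()
    for _ in range(20): s=d/(1+c["k1"]*(s@s))
    return s
def cam(c):
    R=cv2.Rodrigues(np.array(c["rvec"],float))[0]; return R,np.array(c["tvec"],float).ravel()
def at_z(c,px,z):
    R,t=cam(c); s=und(c,px); d=R.T@np.array([s[0],s[1],1]); o=-R.T@t
    return o+d*(z-o[2])/d[2]
def at_depth(c,px):
    R,t=cam(c); u,v=int(round(px[0])),int(round(px[1])); z=c["z_map"][v,u]; s=und(c,px)
    return R.T@(np.array([s[0],s[1],1])*z-t)
def cloud(c):
    R,t=cam(c); H,W=c["z_map"].shape; u,v=np.meshgrid(np.arange(W),np.arange(H)); K=np.array(c["K"])
    d=np.stack([(u-K[0,2])/K[0,0],(v-K[1,2])/K[1,1]],-1); s=d.copy()
    for _ in range(10): s=d/(1+c["k1"]*(s**2).sum(-1,keepdims=True))
    P=np.dstack([s,np.ones((H,W))])*c["z_map"][...,None]
    P=(P-t)@R; P[c["z_map"]==0]=np.nan
    return P
def proj(c,p):
    R,t=cam(c); q=R@np.array(p)+t; s=q[:2]/q[2]; s=s*(1+c["k1"]*(s@s)); K=c["K"]
    return s[0]*K[0][0]+K[0][2],s[1]*K[1][1]+K[1][2]
E
python3 - <<'E'
from h import *
np.set_printoptions(precision=3,suppress=True)
a=vision.camera("top"); b=vision.camera("scene")
cv2.imwrite("pics/top.png",a["image"]); cv2.imwrite("pics/scene.png",b["image"])
for n,c in (("top",a),("scene",b)):
    R,t=cam(c); print(n,"cam at",-R.T@t)
    for q in ["upper_mid","upper_lip","lower_lip","pad","bin","bin_port","flap_edge","coil0_mid","board","meter","spool","flux","solvent","driver"]:
        for r in vision.place_of(c,q)[:3]:
            print(q,round(r["score"],2),np.array(r["position"]).round(),at_depth(c,r["position"]),at_z(c,r["position"],0))
print(bot.get_obs())
E
```

```text
pics
top cam at [ 0.448 -0.058  1.054]
upper_mid 0.74 [368. 226.] [ 0.541 -0.25   0.076] [ 0.548 -0.264  0.   ]
upper_lip 0.95 [366. 255.] [ 0.483 -0.257  0.014] [ 0.483 -0.26   0.   ]
lower_lip 0.89 [328. 177.] [ 0.66  -0.176  0.009] [ 0.661 -0.177  0.   ]
lower_lip 0.69 [365. 255.] [ 0.481 -0.255  0.014] [ 0.482 -0.257  0.   ]
lower_lip 0.45 [369. 174.] [ 0.66  -0.261  0.042] [ 0.668 -0.269  0.   ]
pad 0.87 [364. 225.] [ 0.546 -0.246  0.054] [ 0.551 -0.257  0.   ]
bin 0.9 [156. 249.] [0.486 0.174 0.148] [0.492 0.212 0.   ]
bin 0.63 [369. 254.] [ 0.483 -0.254  0.06 ] [ 0.485 -0.266  0.   ]
bin 0.62 [133. 270.] [0.446 0.216 0.151] [0.446 0.261 0.   ]
bin_port 0.25 [156. 250.] [0.484 0.174 0.15 ] [0.49  0.212 0.   ]
bin_port 0.2 [361. 255.] [ 0.482 -0.244  0.015] [ 0.483 -0.247  0.   ]
flap_edge 0.82 [134. 272.] [0.441 0.261 0.   ] [0.441 0.261 0.   ]
flap_edge 0.74 [368. 254.] [ 0.484 -0.253  0.055] [ 0.485 -0.264  0.   ]
coil0_mid 0.74 [421. 238.] [ 0.521 -0.376  0.02 ] [ 0.522 -0.383  0.   ]
coil0_mid 0.74 [318. 266.] [ 0.456 -0.149  0.016] [ 0.456 -0.151  0.   ]
coil0_mid 0.56 [37
[... 1840 characters left out ...]
82  0.02 ] [ 0.672 -0.272  0.   ]
solvent 0.96 [361. 202.] [0.632 0.207 0.025] [0.613 0.236 0.   ]
driver 0.93 [405. 234.] [0.777 0.203 0.004] [0.775 0.207 0.   ]
driver 0.45 [206. 268.] [ 0.6   -0.274  0.087] [ 0.525 -0.225  0.   ]
{'clock': 1.5, 'joint_pos': array([-1.333,  0.241,  0.005,  1.335,  0.   ,  1.571]), 'joint_vel': array([ 0.001, -0.001,  0.001, -0.   , -0.002, -0.   ]), 'tau': array([  0.   , -37.221,  25.269,   0.001,  -0.   ,   0.   ]), 'eef_pos': array([ 0.118, -0.486,  0.231]), 'tool_rot': array([ 0.993,  0.119, -0.   , -0.   ]), 'ft_force': array([-0.619, -0.485,  0.466]), 'ft_torque': array([ 0.019,  0.008, -0.004]), 'grasp_force': 0.0, 'grip_width': 0.08561317511793132}
```

View pics/top.png

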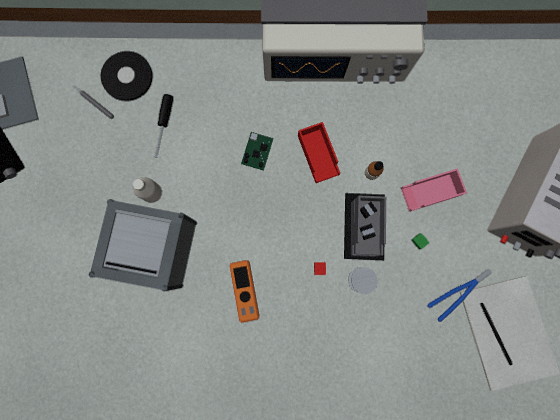

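View pics/scene.png

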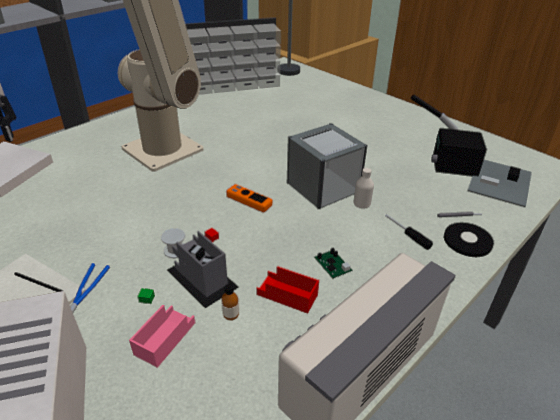

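Run:
```python
from h import *
np.set_printoptions(precision=4,suppress=True)
a=vision.camera("top"); b=vision.camera("scene")
PA,PB=cloud(a),cloud(b); P=np.vstack([PA.reshape(-1,3),PB.reshape(-1,3)]); P=P[~np.isnan(P[:,0])]
def box(lo,hi,src=P):
    m=((src>lo)&(src<hi)).all(1); return src[m]
for n,src in (("both",P),("top",PA.reshape(-1,3))):
  src=src[~np.isnan(src[:,0])]
  for lab,lo,hi in (("rim",[.42,-.36,.088],[.68,-.16,.115]),("bintop",[.35,.08,.14],[.62,.33,.165]),("redcup",[.6,-.22,.02],[.82,-.1,.06])):
    q=box(lo,hi,src)[:,:2].astype(np.float32); r=cv2.minAreaRect(q); print(n,lab,len(q),r, np.percentile(q,[1,99],0).ravel())
# height grid for the neighbourhood
for nm,x0,x1,y0,y1 in (("stack area",.36,.72,-.46,-.04),):
  xs=np.arange(x0,x1,.02); ys=np.arange(y0,y1,.02)
  print("y:",(ys*100).round().astype(int))
  for x in xs:
    print(f"{x:.2f}",*["%4d"%(1000*np.max(box([x,y,-.01],[x+.02,y+.02,.2])[:,2],initial=-.009)) for y in ys])
```

```text
both rim 699 ((0.5894453525543213, -0.25574469566345215), (0.05939463526010513, 0.1748254895210266), 87.29937744140625) [ 0.5049 -0.2843  0.6026 -0.2234]
both bintop 7939 ((0.49410155415534973, 0.21243411302566528), (0.155887171626091, 0.16122962534427643), 78.98705291748047) [0.4166 0.1299 0.5771 0.2916]
both redcup 1500 ((0.7122793197631836, -0.1518370807170868), (0.1218082457780838, 0.06277920305728912), 20.69165802001953) [ 0.6537 -0.1955  0.7754 -0.1067]
top rim 310 ((0.5862042307853699, -0.25418028235435486), (0.058172449469566345, 0.16282613575458527), 88.33781433105469) [ 0.5056 -0.2827  0.6019 -0.2234]
top bintop 6102 ((0.4958230257034302, 0.2120087444782257), (0.1541718989610672, 0.15346071124076843), 79.77033996582031) [0.4167 0.1318 0.5754 0.2918]
top redcup 449 ((0.7128511667251587, -0.1525176465511322), (0.12147292494773865, 0.05919616296887398), 20.111469268798828) [ 0.6529 -0.1959  0.7746 -0.1068]
y: [-46 -44 -42 -40 -38 -36 -34 -32 -30 -28 -26 -24 -22 -20 -18 -16 -14 -12
 -10  -8  -6]
0.36   12   14   13   13    3    3    5    4    4    6    5    3    4    4    4    
[... 1196 characters left out ...]
    4    4    4    5    5    5    4    4
0.60   50   49   48    7   10   14    5    7   88   99   99  100   11    4    4    4    4    5    5    5    5
0.62   44    8    8    8   16   26    5    5    7    7    6    7    5    5    6    4    5    4    5    4    5
0.64   49   48   49   50   49   35    4    5   59   61    4    5    5   13   13   25   23    4    4    5    4
0.66   49   49   48    4    5    5    4    5   88   89   55    4   19   24   12   47   49    6    6    5    6
0.68    3    4    5    5    6    4    5    5   63   65    4    4    5   49    9    8   50    7    4    5    4
0.70    4    3    6    5    5    4    5    3    4    5    7    4    3   50   51    8   50   48    3    4    5
```

The top view shows the stack at about (368,226), fronts toward −x (down in the picture) and two coils in the upper cup. The box is at (143,243) with its flap gap on the −x side at row 267. The red and pink cups at (319,153) and (434,190) are decoys, and the spool stands at (363,280). The scene view confirms the same layout.

```bash
python3 -m creep '[[[40,-11,0],[0,0,0.1]],[[40,-11,0],[0,0,0]],[[40,-11,0],[0,0,0]],[[40,-11,0],[0,0,0]]]' 80
python3 - <<'E'
from h import *
from scipy.optimize import least_squares
np.set_printoptions(precision=4,suppress=True)
print(bot.get_obs()["joint_pos"])
for n in ("top","scene"):
    c=vision.camera(n); P=cloud(c); im=c["image"]
    Q=P.reshape(-1,3); Q=Q[~np.isnan(Q[:,0])]
    # side walls rim: fit y = c + m x with offsets +-27
    q=Q[(Q[:,0]>.49)&(Q[:,0]<.585)&(abs(Q[:,1]+.255)<.05)&(Q[:,2]>.09)&(Q[:,2]<.103)]
    s=np.sign(q[:,1]+.255)
    r=least_squares(lambda p:p[0]+p[1]*(q[:,0]-.54)+s*.027-q[:,1],[-.255,0],loss="soft_l1",f_scale=.003)
    print(n,"stack y at x=.54, yaw",r.x,"n",len(q),(s>0).sum())
    w=Q[(abs(Q[:,1]+.255)<.015)&(Q[:,0]>.57)&(Q[:,0]<.65)&(Q[:,2]>.09)]
    print("rear wall x pct",np.percentile(w[:,0],[5,50,95]) if len(w) else None, "rim z",np.median(q[:,2]))
    # pad: dark pixels intersected with z=.004
    m=(im.max(2)<45); pts=np.array([at_z(c,(u,v),.004)[:2] for v,u in zip(*np.nonzero(m))]); 
    pts=pts[(abs(pts[:,0]-.545)<.1)&(abs(pts[:,1]+.255)<.075)]
    if n=="top" and len(pts): print("pad",cv2.minAreaRect(pts.astype(np.float32)),np.percentile(pts,[1,99],0).ravel())
    # bin
    b=Q[(abs(Q[:,0]-.495)<.1)&(abs(Q[:,1]-.212)<.1)&(abs(Q[:,2]-.15)<.006)][:,:2]
    print(n,"bin",cv2.minAreaRect(b.astype(np.float32)))
E
```

```text
clock: 2.1
eef_pos: [0.2695, -0.4161, 0.2314]
tool_rot: [0.998, 0.069, 0.0, 0.0]
ft_force: [-0.3, -0.0, 0.5]
grip_width: 0.08
grasp_force: 0.0
[-0.996   0.2319 -0.0061  1.3324 -0.      2.0081]
top stack y at x=.54, yaw [-0.2528 -0.037 ] n 199 97
rear wall x pct [0.5979 0.5998 0.6016] rim z 0.09582149357570664
pad ((0.5474851727485657, -0.2543017566204071), (0.08747326582670212, 0.14809107780456543), 88.25167083740234) [ 0.4737 -0.2971  0.6206 -0.2093]
top bin ((0.49562180042266846, 0.21205583214759827), (0.15394915640354156, 0.1537148803472519), 79.78153991699219)
scene stack y at x=.54, yaw [-0.2537 -0.0589] n 197 97
rear wall x pct [0.5957 0.6    0.6012] rim z 0.09619970096552243
scene bin ((0.4965912699699402, 0.2119007110595703), (0.15848176181316376, 0.15676268935203552), 79.11137390136719)
```

```bash
cat > plan.py <<'E'
import numpy as np, sys, json
from scipy.spatial.transform import Rotation as Rot
from workcell import bot
RD=np.array([[-1,0,0],[0,1,0],[0,0,-1.]])
def Rt(yaw,tilt=0): return Rot.from_euler("z",yaw)*Rot.from_euler("y",-tilt)*Rot.from_matrix(RD)
def now():
    o=bot.get_obs(); return np.array(o["eef_pos"]),Rot.from_quat(o["tool_rot"])
def plan(segs,start=None):
    """segs: (p, yaw, tilt, rows)"""
    p,R=start or now()
    for tp,yaw,tilt,n in segs:
        tp=np.array(tp); T=Rt(yaw,tilt); w=(R.inv()*T).as_rotvec()/n; out=[]
        for k in range(n):
            pk=p+(tp-p)/n; d=R.inv().apply(pk-p)*1000
            n_left=n-k; 
            out.append([[round(float(v)) for v in (R.inv().apply((tp-p)/(n-k))*1000)],[round(float(v),3) for v in w]])
            p=p+R.apply(np.array(out[-1][0])/1000); R=R*Rot.from_rotvec(out[-1][1])
        print(json.dumps(out).replace(" ",""), "->",p.round(4),"rot err",(R.inv()*T).magnitude().round(4))
    return p,R
E
python3 - <<'E'
from plan import *
c=np.array([.542,-.2533]); y=-.04
g=c+.005*np.array([np.cos(y),np.sin(y)])
p,R=plan([([*((np.array([.2695,-.4161])+g)/2),.22],y/2+0-1.5+.02,0,9)][:0])
plan([([*g,.18],y,0,18),([*g,.061],y,0,5)])
E
```

```text
Traceback (most recent call last):
  File "plan.py", line 18, in plan
    print(json.dumps(out).replace(" ",""), "->",p.round(4),"rot err",(R.inv()*T).magnitude().round(4))
                                                                     ^^^^^^^^^^^^^^^^^^^^^^^^^^^^^
AttributeError: 'float' object has no attribute 'round'
```

```bash
sed -i 's/(R.inv()\*T).magnitude().round(4)/round(float((R.inv()*T).magnitude()),4)/; /pk=p+/d; /n_left/d' plan.py
python3 - <<'E'
from plan import *
c=np.array([.542,-.2533]); y=-.04
g=c+.005*np.array([np.cos(y),np.sin(y)])
plan([([*g,.18],y,0,18),([*g,.061],y,0,5)])
E
```

```text
[[[16,-7,3],[0.0,-0.0,-0.164]],[[17,-4,3],[0.0,-0.0,-0.164]],[[18,-1,3],[0.0,-0.0,-0.164]],[[18,2,3],[0.0,-0.0,-0.164]],[[17,5,3],[0.0,-0.0,-0.164]],[[16,7,3],[0.0,-0.0,-0.164]],[[15,10,3],[0.0,-0.0,-0.164]],[[13,12,3],[0.0,-0.0,-0.164]],[[11,14,3],[0.0,-0.0,-0.164]],[[8,16,3],[0.0,-0.0,-0.164]],[[5,17,3],[0.0,-0.0,-0.164]],[[3,18,3],[0.0,-0.0,-0.164]],[[0,18,3],[0.0,-0.0,-0.164]],[[-3,17,3],[0.0,-0.0,-0.164]],[[-6,17,2],[0.0,-0.0,-0.164]],[[-9,15,3],[0.0,-0.0,-0.164]],[[-11,14,2],[0.0,-0.0,-0.164]],[[-13,12,3],[0.0,-0.0,-0.164]]] -> [ 0.5474 -0.2534  0.1797] rot err 0.0068
[[[0,0,24],[0.0,0.0,-0.001]],[[0,0,24],[0.0,0.0,-0.001]],[[0,0,24],[0.0,0.0,-0.001]],[[0,0,23],[0.0,0.0,-0.001]],[[1,0,24],[0.0,0.0,-0.001]]] -> [ 0.5465 -0.2533  0.0607] rot err 0.0021
```

```bash
python3 -m creep '[[[16,-7,3],[0,0,-0.164]],[[17,-4,3],[0,0,-0.164]],[[18,-1,3],[0,0,-0.164]],[[18,2,3],[0,0,-0.164]],[[17,5,3],[0,0,-0.164]],[[16,7,3],[0,0,-0.164]],[[15,10,3],[0,0,-0.164]],[[13,12,3],[0,0,-0.164]],[[11,14,3],[0,0,-0.164]]]' 85
python3 -m creep '[[[8,16,3],[0,0,-0.164]],[[5,17,3],[0,0,-0.164]],[[3,18,3],[0,0,-0.164]],[[0,18,3],[0,0,-0.164]],[[-3,17,3],[0,0,-0.164]],[[-6,17,2],[0,0,-0.164]],[[-9,15,3],[0,0,-0.164]],[[-11,14,2],[0,0,-0.164]],[[-13,12,3],[0,0,-0.17]],[[0,0,0],[0,0,0]]]'
```

```text
clock: 3.32
eef_pos: [0.406, -0.3357, 0.2042]
tool_rot: [0.69, 0.724, -0.0, -0.0]
ft_force: [-0.5, -0.4, 0.1]
grip_width: 0.0851
grasp_force: 0.0
clock: 4.58
eef_pos: [0.5453, -0.2562, 0.1787]
tool_rot: [0.023, 1.0, 0.0, -0.0]
ft_force: [0.4, -0.3, 0.5]
grip_width: 0.0852
grasp_force: 0.0
```

```bash
python3 -m creep '[[[-2,3,30],[0,0,0]],[[0,0,30],[0,0,0]],[[0,0,30],[0,0,0]],[[0,0,28],[0,0,0]],[[0,0,0],[0,0,0]]]'
python3 -m creep '[[[0,0,0],[0,0,0]],[[0,0,0],[0,0,0]],[[0,0,0],[0,0,0]],[[0,0,0],[0,0,0]]]' 45
```

```text
clock: 5.2
eef_pos: [0.5443, -0.2532, 0.059]
tool_rot: [0.025, 1.0, 0.001, -0.003]
ft_force: [0.2, 0.4, 0.5]
grip_width: 0.085
grasp_force: 0.0
clock: 5.7
eef_pos: [0.5485, -0.2542, 0.0634]
tool_rot: [0.023, 1.0, -0.001, 0.002]
ft_force: [-0.8, -1.1, 6.2]
grip_width: 0.0569
grasp_force: 65.0
```

Run:
```python
from plan import *
o=bot.get_obs(); print(o["grip_width"],o["grasp_force"],o["eef_pos"])
```

```text
0.05685488769961218 64.98472809791565 [ 0.54848376 -0.25415022  0.06336261]
```

```bash
python3 -m creep '[[[0,0,-8],[0,0,0]],[[0,0,-20],[0,0,0]],[[0,0,-26],[0,0,0]],[[0,5,-20],[0,0,0]],[[-2,18,-6],[0,0,0]],[[-3,30,0],[0,0,0]],[[-3,34,0],[0,0,0]],[[-3,34,0],[0,0,0]],[[-3,34,0],[0,0,0]],[[-1,28,5],[0,0,0]],[[0,15,15],[0,0,0]],[[0,2,25],[0,0,0]]]'
python3 -m creep '[[[0,0,30],[0,0,0]],[[0,0,30],[0,0,0]],[[0,0,16],[0,0,0]],[[0,0,6],[0,0,0]],[[0,0,0],[0,0,0]]]'
python3 - <<'E'
from h import *
np.set_printoptions(precision=4,suppress=True)
a=vision.camera("scene")
cv2.imwrite("pics/s1.png",a["image"][150:360,100:380].repeat(2,0).repeat(2,1))
for r in vision.place_of(a,"upper_mid")[:3]: print(r,at_depth(a,r["position"]))
o=bot.get_obs(); print(o["eef_pos"],o["ft_force"],o["joint_pos"])
E
```

```text
clock: 7.2
eef_pos: [0.5714, -0.0526, 0.0954]
tool_rot: [0.022, 1.0, 0.0, 0.0]
ft_force: [1.3, 0.9, -2.1]
grip_width: 0.0567
grasp_force: 64.3
clock: 7.82
eef_pos: [0.5718, -0.0543, 0.0147]
tool_rot: [0.023, 1.0, -0.0, 0.0]
ft_force: [0.3, -0.5, -1.4]
grip_width: 0.0573
grasp_force: 64.2
{'position': [274.7, 236.7], 'score': 0.8} [ 0.5625 -0.0439  0.0088]
[ 0.5723 -0.0544  0.0151] [-0.7294 -0.4718 -1.9172] [-0.0947  0.5628 -0.1109  0.8952  0.     -0.0488]
```

View pics/s1.png

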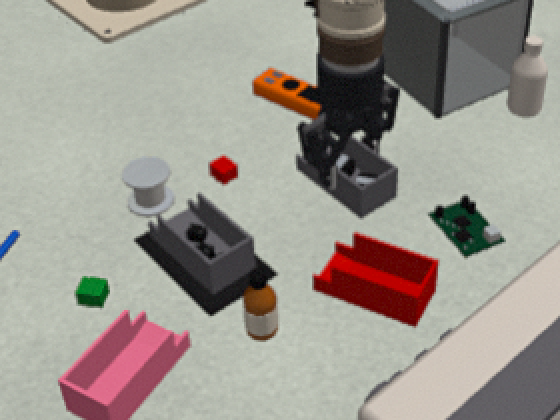

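The upper cup hangs just above the bench at crop (350,170), upright with its coils inside. The lower cup stays on the pad with the relays in it, at crop (200,245).

```bash
python3 -m creep '[[[0,0,1],[0,0,0]],[[0,0,1],[0,0,0]],[[0,0,0],[0,0,0]]]'
python3 -m creep '[[[0,0,0],[0,0,0]],[[0,0,0],[0,0,0]],[[0,0,0],[0,0,0]]]' 85
python3 -m creep '[[[0,0,-20],[0,0,0]],[[0,0,-40],[0,0,0]],[[0,0,-45],[0,0,0]],[[0,-10,-15],[0,0,0]],[[2,-35,0],[0,0,0]],[[2,-55,0],[0,0,0]],[[2,-55,0],[0,0,0]],[[2,-35,0],[0,0,0]],[[0,0,0],[0,0,0]]]'
python3 - <<'E'
from h import *
from scipy.optimize import least_squares
np.set_printoptions(precision=4,suppress=True)
print(bot.get_obs()["eef_pos"])
a=vision.camera("scene");b=vision.camera("top")
cv2.imwrite("pics/s2.png",b["image"][100:300,200:480].repeat(2,0).repeat(2,1))
for n,c in (("scene",a),("top",b)):
    Q=cloud(c).reshape(-1,3); Q=Q[~np.isnan(Q[:,0])]
    for lab,x,y,zr in (("lower",.542,-.2533,.05),("upper",.567,-.053,.046)):
        q=Q[(abs(Q[:,0]-x)<.08)&(abs(Q[:,1]-y)<.04)&(abs(Q[:,2]-zr)<.006)]
        if len(q)<20: print(n,lab,len(q)); continue
        print(n,lab,len(q),"rim z",np.median(q[:,2]),cv2.minAreaRect(q[:,:2].astype(np.float32)),np.percentile(q[:,:2],[2,98],0).ravel())
E
```

```text
clock: 8.3
eef_pos: [0.5719, -0.0543, 0.0134]
tool_rot: [0.023, 1.0, -0.0, 0.001]
ft_force: [-1.9, 0.6, 5.4]
grip_width: 0.0571
grasp_force: 64.8
clock: 8.68
eef_pos: [0.5714, -0.0542, 0.0121]
tool_rot: [0.023, 1.0, 0.0, -0.0]
ft_force: [-0.4, -0.1, 0.6]
grip_width: 0.0848
grasp_force: 0.0
clock: 9.8
eef_pos: [0.5534, -0.2466, 0.1309]
tool_rot: [0.025, 1.0, 0.0, -0.001]
ft_force: [0.1, 0.6, -0.3]
grip_width: 0.0852
grasp_force: 0.0
[ 0.5534 -0.2466  0.1309]
scene lower 325 rim z 0.05001722569794821 ((0.5502429604530334, -0.252634733915329), (0.06124495714902878, 0.10169494897127151), 88.20194244384766) [ 0.5043 -0.2837  0.6    -0.2239]
scene upper 250 rim z 0.045166324440435515 ((0.5762677192687988, -0.05548655614256859), (0.06131391227245331, 0.10139112174510956), 87.52346801757812) [ 0.5287 -0.0857  0.6262 -0.0261]
top lower 91 rim z 0.049924648283170274 ((0.5522491335868835, -0.25313326716423035), (0.057266779243946075, 0.09796925634145737), 88.02706146240234) [ 0.506  -0.2791  0.6006 -0.2241]
top upper 221 rim z 0.045587140083961045 ((0.5773374438285828, -0.05518437549471855), (0.057930439710617065, 0.0983772873878479), 87.72164916992188) [ 0.5293 -0.0847  0.6263 -0.0259]
```

View pics/s2.png

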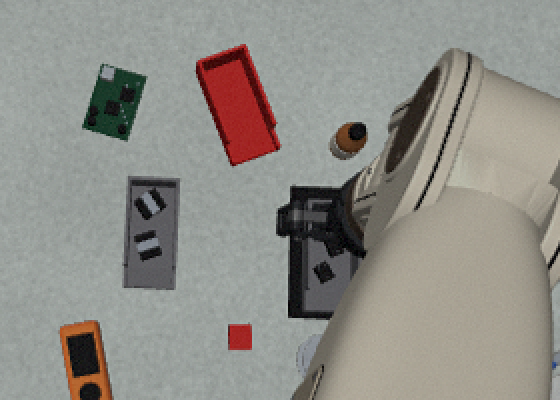

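The upper cup stands upright at crop (152,233) with both coils in it. The lower cup sits on the pad beneath the gripper, at about crop (330,240).

```bash
python3 -m creep '[[[-3,-4,10],[0,0,0]],[[-2,-2,30],[0,0,0]],[[0,0,35],[0,0,0]],[[0,0,30],[0,0,0]],[[0,0,12],[0,0,0]],[[0,0,0],[0,0,0]]]'
python3 -m creep '[[[0,0,0],[0,0,0]],[[0,0,0],[0,0,0]],[[0,0,0],[0,0,0]],[[0,0,0],[0,0,0]]]' 45
python3 - <<'E'
from plan import *
np.set_printoptions(precision=4,suppress=True)
o=bot.get_obs(); p0=o["eef_pos"]; print(p0,o["joint_pos"])
# waypoints over the bin: lip at (bx, depth d) with tilt; cup grasp geometry
C=np.array([.496,.212]); yb=-.178
lip=np.array([-.060-.018,0,-.013-(p0[2]-.027)])   # lip relative to TCP in cup axes, cup mid z .027
print("lip rel tcp",lip)
def tcp(bx,d,tilt,by=0):
    R=(Rot.from_euler("z",yb)*Rot.from_euler("y",-tilt))
    L=np.array([*(C+Rot.from_euler("z",yb).apply([bx,by,0])[:2]),.15-d])
    return L-R.apply(lip)
D=np.radians
W=[(tcp(-.035,-.05,D(0)),yb,0,12),(tcp(-.035,-.02,D(20)),yb,D(20),4)]
for x in [(-.035,.0,20),(-.035,.025,25),(-.033,.04,35),(-.025,.05,45),(-.018,.058,55)]: print(x,tcp(x[0],x[1],D(x[2])))
st=(p0+[0,0,.16],Rt(-.045))
plan(W,st)
E
```

```text
clock: 10.65
eef_pos: [0.559, -0.2489, 0.0143]
tool_rot: [0.022, 1.0, 0.0, -0.001]
ft_force: [0.2, 0.4, -0.4]
grip_width: 0.085
grasp_force: 0.0
clock: 11.15
eef_pos: [0.5609, -0.2505, 0.0172]
tool_rot: [0.023, 1.0, -0.001, 0.002]
ft_force: [0.6, -0.1, 6.1]
grip_width: 0.0572
grasp_force: 64.3
[ 0.5609 -0.2505  0.0172] [-0.4201  0.624   0.01    0.953   0.0001 -0.3743]
lip rel tcp [-0.078   0.     -0.0032]
(-0.035, 0.0, 20) [0.5326 0.2054 0.1797]
(-0.035, 0.025, 25) [0.5298 0.2059 0.1609]
(-0.033, 0.04, 35) [0.5246 0.2069 0.1574]
(-0.025, 0.05, 45) [0.5235 0.2071 0.1574]
(-0.018, 0.058, 55) [0.5197 0.2077 0.1577]
[[[4,38,-2],[0.0,0.0,0.011]],[[4,38,-2],[0.0,0.0,0.011]],[[4,38,-2],[0.0,0.0,0.011]],[[5,38,-2],[0.0,0.0,0.011]],[[5,37,-2],[0.0,0.0,0.011]],[[6,37,-2],[0.0,0.0,0.011]],[[6,37,-2],[0.0,0.0,0.011]],[[6,37,-2],[0.0,0.0,0.011]],[[7,38,-2],[0.0,0.0,0.011]],[[7,37,-3],[0.0,0.0,0.011]],[[8,37,-2],[0.0,0.0,0.011]],[[8,38,-3],[0.0,0.0,0.011]]] -> [0.5387 0.2047 0.2032] rot err 0.001
[[[2,0,1],[0.0,-0.087,0.0]],[[1,0,1],[0.0,-0.087,0.0]],[[2,0,0],[0.0,-0.087,0.0]],[[1,0,1],[0.0,-0.087,0.0]]] -> [0.5332 0.2057 0.1995] rot err 0.0015
```

```bash
python3 -m creep '[[[0,0,-8],[0,0,0]],[[0,0,-22],[0,0,0]],[[0,0,-36],[0,0,0]],[[0,0,-45],[0,0,0]],[[0,0,-40],[0,0,0]],[[0,0,-25],[0,0,0]],[[0,0,-10],[0,0,0]]]'
python3 -m creep '[[[2,15,0],[0,0,0.011]],[[3,30,0],[0,0,0.011]],[[4,40,0],[0,0,0.011]],[[5,45,0],[0,0,0.011]],[[6,45,0],[0,0,0.011]],[[6,45,0],[0,0,0.011]],[[7,45,0],[0,0,0.011]],[[7,45,0],[0,0,0.011]],[[8,45,0],[0,0,0.011]],[[8,40,0],[0,0,0.011]],[[7,35,0],[0,0,0.011]],[[4,20,0],[0,0,0.011]]]'
python3 -m creep '[[[0,4,0],[0,0,0]],[[0,0,0],[0,0,0]]]'
python3 - <<'E'
from plan import *; from h import vision,cv2,cloud,at_depth
np.set_printoptions(precision=4,suppress=True)
o=bot.get_obs(); p0=o["eef_pos"]; print(p0,o["joint_pos"],o["grasp_force"])
a=vision.camera("scene"); cv2.imwrite("pics/s3.png",a["image"][60:270,200:480].repeat(2,0).repeat(2,1))
C=np.array([.496,.212]); yb=-.178; D=np.radians
lip=np.array([-.080,0,-.0032])
def tcp(bx,d,tilt):
    Rz=Rot.from_euler("z",yb); R=Rz*Rot.from_euler("y",-tilt)
    return np.array([*(C+Rz.apply([bx,0,0])[:2]),.15-d])-R.apply(lip)
for r in vision.place_of(a,"lower_lip")[:3]: print(r,at_depth(a,r["position"]))
print("lip now", p0+(Rot.from_quat(o["tool_rot"])*Rot.from_matrix(RD).inv()).apply(lip))
plan([(tcp(x,d/1000,D(t)),yb,D(t),n) for x,d,t,n in [(-.035,-30,12,3),(-.035,-5,20,3),(-.035,25,25,4),(-.033,40,35,4),(-.025,50,45,3),(-.018,58,55,3)]])
E
```

```text
clock: 12.02
eef_pos: [0.5599, -0.2501, 0.2032]
tool_rot: [0.023, 1.0, -0.0, 0.001]
ft_force: [-0.5, 0.5, -1.5]
grip_width: 0.0571
grasp_force: 63.9
clock: 13.52
eef_pos: [0.5389, 0.2072, 0.199]
tool_rot: [0.088, 0.996, -0.001, -0.002]
ft_force: [-0.6, 0.7, -0.5]
grip_width: 0.0571
grasp_force: 63.9
clock: 13.78
eef_pos: [0.541, 0.2087, 0.2001]
tool_rot: [0.089, 0.996, -0.001, -0.001]
ft_force: [-0.6, -1.0, -0.5]
grip_width: 0.057
grasp_force: 63.9
[0.541  0.2087 0.2001] [ 0.3683  0.4155  0.171   1.3287 -0.0003  0.5456] 63.923524618148804
{'position': [259.2, 281.8], 'score': 0.88} [ 0.6417 -0.1687  0.0005]
{'position': [181.9, 317.5], 'score': 0.66} [ 0.6407 -0.3693  0.0459]
{'position': [320.8, 119.1], 'score': 0.59} [0.4902 0.1878 0.2207]
lip now [0.4622 0.2228 0.1971]
[[[1,-1,0],[-0.0,-0.07,-0.0]],[[1,-2,0],[-0.0,-0.07,-0.0]],[[1,-1,1],[-0.0,-0.07,-0.0]]] -> [0.538  0.2045 0.1996] rot err 0.0013
[[[2,0,4],[-0.0,-0.047,-0.0]],[[2,0,4],[-0.0,-0.047,-0.0]],[[3,0,5],[-0.0,-0.047,-0.0]]] -> [0.5347 0.2051 0.1852] rot err 0.0015
[[[3,0,5],[-0.0,-0.022,-0.0]],[[3,0,5],[-0.0,-0.022,-0.0]],[[3,0,5],[-0.0,-0.022,-0.0]],[[3,0,6],[-0.0,-0.022,-0.0]]] -> [0.5315 0.2057 0.1613] rot err 0.0021
[[[1,0,0],[-0.0,-0.043,-0.0]],[[2,0,0],[-0.0,-0.043,-0.0]],[[1,0,0],[-0.0,-0.043,-0.0]],[[2,0,0],[-0.0,-0.043,-0.0]]] -> [0.5263 0.2066 0.1583] rot err 0.0015
[[[0,0,0],[-0.0,-0.058,-0.0]],[[0,0,-1],[-0.0,-0.058,-0.0]],[[1,0,0],[-0.0,-0.058,-0.0]]] -> [0.525  0.2068 0.1585] rot err 0.0018
[[[1,0,-1],[-0.0,-0.059,0.0]],[[1,0,-1],[-0.0,-0.059,0.0]],[[0,0,-2],[-0.0,-0.059,0.0]]] -> [0.5206 0.2076 0.1596] rot err 0.0016
```

View pics/s3.png

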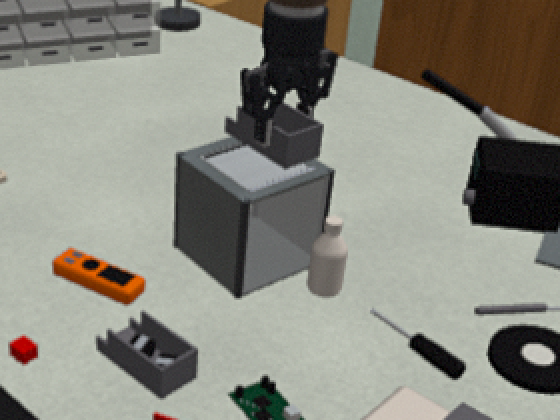

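The lower cup hangs upright over the box at crop (275,140), its spout toward −x. The flap is still shut.

```bash
python3 -m creep '[[[1,-1,0],[0,-0.07,0]],[[1,-2,0],[0,-0.07,0]],[[1,-1,1],[0,-0.07,0]],[[2,0,4],[0,-0.047,0]],[[2,0,4],[0,-0.047,0]],[[3,0,5],[0,-0.047,0]],[[3,0,5],[0,-0.022,0]],[[3,0,5],[0,-0.022,0]],[[3,0,5],[0,-0.022,0]],[[3,0,6],[0,-0.022,0]]]'
python3 -m creep '[[[1,0,0],[0,-0.043,0]],[[2,0,0],[0,-0.043,0]],[[1,0,0],[0,-0.043,0]],[[2,0,0],[0,-0.043,0]],[[0,0,0],[0,-0.058,0]],[[0,0,-1],[0,-0.058,0]],[[1,0,0],[0,-0.058,0]],[[1,0,-1],[0,-0.059,0]],[[1,0,-1],[0,-0.059,0]],[[0,0,-2],[0,-0.059,0]],[[0,0,0],[0,0,0]],[[0,0,0],[0,0,0]]]'
python3 - <<'E'
from plan import *; from h import vision,cv2
np.set_printoptions(precision=4,suppress=True)
o=bot.get_obs(); print(o["eef_pos"],o["joint_pos"],o["ft_force"],Rot.from_quat(o["tool_rot"]).apply([0,0,1]))
a=vision.camera("scene"); b=vision.camera("top")
A=cv2.resize(a["image"][80:230,260:400],None,fx=3,fy=3,interpolation=cv2.INTER_CUBIC); B=cv2.resize(b["image"][180:330,80:220],None,fx=2.5,fy=3,interpolation=cv2.INTER_CUBIC)
cv2.imwrite("pics/s4.png",np.hstack([A,B[:450]]))
E
```

```text
clock: 15.12
eef_pos: [0.532, 0.2055, 0.1621]
tool_rot: [0.088, 0.972, -0.019, 0.217]
ft_force: [0.3, -0.2, 1.1]
grip_width: 0.0572
grasp_force: 63.8
clock: 16.62
eef_pos: [0.5214, 0.2082, 0.1605]
tool_rot: [0.079, 0.883, -0.041, 0.461]
ft_force: [-1.4, -0.1, -0.8]
grip_width: 0.0572
grasp_force: 63.9
[0.5214 0.2082 0.1605] [ 0.7399  0.159  -0.8056 -0.1097 -0.7096  0.6433] [-1.3932 -0.1212 -0.7663] [ 0.807  -0.1455 -0.5724]
```

View pics/s4.png

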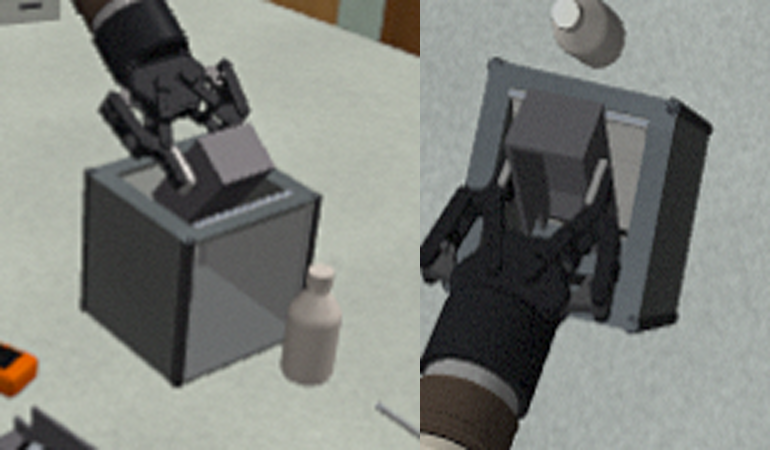

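The cup is tipped into the opening with the flap pressed down, at crop left (220,170) and right (555,160). The relays can't be seen in this view, so I'll tilt a little more, wait, and check.

```bash
python3 -m creep '[[[0,0,-2],[0,-0.05,0]],[[0,0,-2],[0,-0.05,0]],[[0,0,0],[0,0,0]],[[-3,0,0],[0,0,0]],[[3,0,0],[0,0,0]],[[-3,0,0],[0,0,0]],[[3,0,0],[0,0,0]],[[0,0,0],[0,0,0]],[[0,0,0],[0,0,0]]]'
python3 - <<'E'
from plan import *; from h import vision,cv2,at_z,at_depth
np.set_printoptions(precision=4,suppress=True)
for n in ("scene","top"):
    a=vision.camera(n)
    for r in vision.spot_in(a,"relay0_mid")[:6]: print(n,round(r["score"],2),r["position"],at_z(a,r["position"],.012),at_depth(a,r["position"]))
    if n=="scene": cv2.imwrite("pics/s5.png",cv2.convertScaleAbs(cv2.resize(a["image"][120:230,270:390],None,fx=5,fy=5,interpolation=cv2.INTER_CUBIC),alpha=1.4))
E
```

```text
clock: 17.85
eef_pos: [0.5177, 0.2092, 0.1622]
tool_rot: [0.076, 0.859, -0.045, 0.504]
ft_force: [-0.4, -0.1, -0.3]
grip_width: 0.0573
grasp_force: 64.0
scene 0.47 [231.6, 305.3] [ 0.6595 -0.2627  0.012 ] [ 0.6831 -0.2804  0.0458]
top 0.42 [258.5, 149.6] [ 0.7215 -0.0151  0.012 ] [ 0.7229 -0.0149  0.0066]
```

View pics/s5.png

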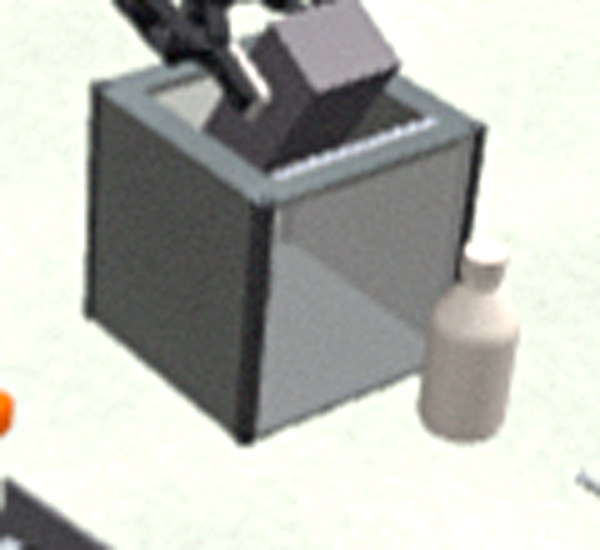

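```bash
python3 -m creep '[[[-9,0,-5],[0,0,0]],[[-17,0,-10],[0,0,0]],[[-22,0,-12],[0,0,0]],[[-22,0,-12],[0,0,0]],[[-12,0,-6],[0,0,0]],[[0,0,0],[0,0.09,0]],[[0,0,0],[0,0.11,0]],[[0,0,0],[0,0.11,0]],[[0,0,0],[0,0.11,0]],[[0,0,0],[0,0.11,0]],[[0,0,0],[0,0.11,0]]]'
python3 -m creep '[[[0,0,0],[0,0.11,0]],[[0,0,0],[0,0.11,0]],[[0,0,0],[0,0.11,0]],[[0,0,0],[0,0.08,0]],[[0,0,0],[0,0,0]]]'
python3 - <<'E'
from plan import *; from h import vision,cv2,at_z,at_depth,cloud
np.set_printoptions(precision=4,suppress=True)
o=bot.get_obs(); print(o["eef_pos"],o["joint_pos"],o["ft_force"],Rot.from_quat(o["tool_rot"]).as_matrix())
a=vision.camera("scene");b=vision.camera("top")
for n,c in (("scene",a),("top",b)):
    for r in vision.spot_in(c,"relay0_mid")[:6]: print(n,round(r["score"],2),r["position"],at_depth(c,r["position"]))
A=cv2.resize(a["image"][50:230,255:395],None,fx=2.8,fy=2.8,interpolation=cv2.INTER_CUBIC); B=cv2.resize(b["image"][160:340,80:220],None,fx=2.8,fy=2.8,interpolation=cv2.INTER_CUBIC)
cv2.imwrite("pics/s6.png",cv2.convertScaleAbs(np.hstack([A,B]),alpha=1.4))
E
```

```text
clock: 19.42
eef_pos: [0.5182, 0.2089, 0.2561]
tool_rot: [0.087, 0.974, -0.018, 0.207]
ft_force: [0.6, -0.4, -1.6]
grip_width: 0.0575
grasp_force: 63.8
clock: 20.05
eef_pos: [0.5196, 0.2084, 0.2546]
tool_rot: [0.09, 0.996, -0.001, 0.006]
ft_force: [0.0, 0.0, -1.7]
grip_width: 0.0569
grasp_force: 63.8
[0.5196 0.2084 0.2546] [ 0.3854  0.3461  0.2097  1.4254 -0.0072  0.5648] [ 0.0147  0.0213 -1.7109] [[-0.9839  0.1785  0.011 ]
 [ 0.1785  0.9839 -0.0033]
 [-0.0114 -0.0012 -0.9999]]
scene 0.24 [245.4, 198.4] [ 0.4075 -0.0024  0.0223]
```

View pics/s6.png

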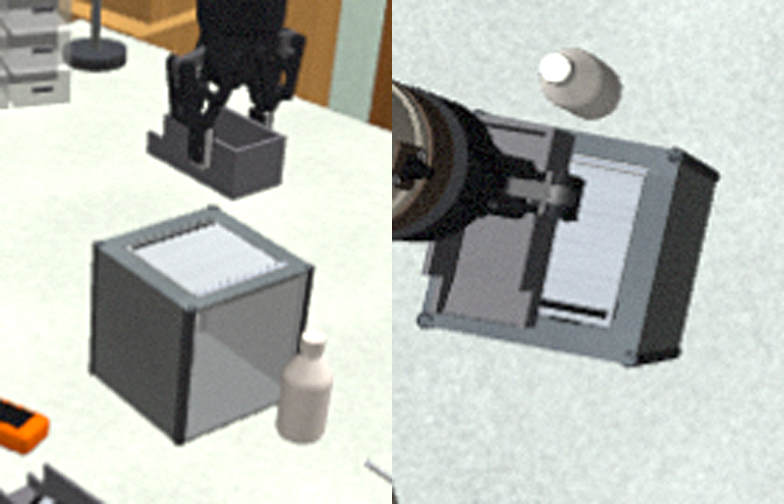

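The cup is empty, level, and held at crop (215,150). The flap is shut with nothing on it, so the relays are in the box. Next I'll return the cup to the pad.

Run:
```python
from plan import *; from h import *
np.set_printoptions(precision=4,suppress=True)
for n in ("scene","top"):
    Q=cloud(vision.camera(n)).reshape(-1,3); Q=Q[~np.isnan(Q[:,0])]
    q=Q[(abs(Q[:,0]-.51)<.08)&(abs(Q[:,1]-.21)<.06)&(Q[:,2]>.275)&(Q[:,2]<.30)]
    if len(q)>20:
        A=np.c_[q[:,0],q[:,1],np.ones(len(q))]; k=least=np.linalg.lstsq(A,q[:,2],rcond=None)[0]; print(n,len(q),np.percentile(q[:,2],[10,50,90]),"slopes",k[:2],cv2.minAreaRect(q[:,:2].astype(np.float32)))
plan([([.5605,-.2515,.18],-.043,0,12)])
```

```text
scene 477 [0.2771 0.2849 0.2931] slopes [0.0078 0.0244] ((0.5144256949424744, 0.20963940024375916), (0.0863185003399849, 0.09866063296794891), 70.85015869140625)
top 373 [0.2781 0.2876 0.2902] slopes [0.0317 0.0043] ((0.5093112587928772, 0.2092662751674652), (0.05865069478750229, 0.09868378937244415), 79.54216766357422)
[[[-10,-37,6],[-0.0,0.001,-0.011]],[[-10,-37,7],[-0.0,0.001,-0.011]],[[-9,-37,6],[-0.0,0.001,-0.011]],[[-9,-38,6],[-0.0,0.001,-0.011]],[[-9,-38,7],[-0.0,0.001,-0.011]],[[-8,-38,6],[-0.0,0.001,-0.011]],[[-8,-38,7],[-0.0,0.001,-0.011]],[[-7,-38,6],[-0.0,0.001,-0.011]],[[-7,-38,7],[-0.0,0.001,-0.011]],[[-7,-38,6],[-0.0,0.001,-0.011]],[[-6,-38,7],[-0.0,0.001,-0.011]],[[-5,-37,6],[-0.0,0.001,-0.011]]] -> [ 0.5601 -0.2511  0.1801] rot err 0.0022
```

```bash
python3 -m creep '[[[-10,-37,6],[0,0,-0.011]],[[-10,-37,7],[0,0,-0.011]],[[-9,-37,6],[0,0,-0.011]],[[-9,-38,6],[0,0,-0.011]],[[-9,-38,7],[0,0,-0.011]],[[-8,-38,6],[0,0,-0.011]],[[-8,-38,7],[0,0,-0.011]],[[-7,-38,6],[0,0,-0.011]],[[-7,-38,7],[0,0,-0.011]],[[-7,-38,6],[0,0,-0.011]],[[-6,-38,7],[0,0,-0.011]],[[-7,-37,6],[0,0.01,-0.011]]]'
python3 -m creep '[[[0,0,20],[0,0,0]],[[0,0,40],[0,0,0]],[[0,0,40],[0,0,0]],[[0,0,30],[0,0,0]],[[0,0,15],[0,0,0]],[[0,0,0],[0,0,0]],[[0,0,0],[0,0,0]]]'
```

```text
clock: 21.85
eef_pos: [0.5625, -0.2524, 0.1808]
tool_rot: [0.022, 1.0, -0.001, 0.001]
ft_force: [1.0, -0.6, 0.8]
grip_width: 0.0571
grasp_force: 63.8
clock: 22.72
eef_pos: [0.5642, -0.2522, 0.037]
tool_rot: [0.023, 1.0, -0.001, 0.002]
ft_force: [0.1, 0.6, -0.5]
grip_width: 0.0569
grasp_force: 63.9
```

```bash
python3 -m creep '[[[0,0,10],[0,0,0]],[[0,0,6],[0,0,0]],[[0,0,2],[0,0,0]],[[0,0,1],[0,0,0]],[[0,0,0],[0,0,0]]]'
python3 -m creep '[[[0,0,0],[0,0,0]],[[0,0,0],[0,0,0]],[[0,0,0],[0,0,0]],[[0,0,0],[0,0,0]]]' 85
python3 -m creep '[[[0,0,-20],[0,0,0]],[[0,0,-40],[0,0,0]],[[0,0,-50],[0,0,0]],[[0,30,-20],[0,0,0]],[[0,50,0],[0,0,0]],[[0,55,0],[0,0,0]],[[0,40,0],[0,0,0]],[[0,22,0],[0,0,0]],[[0,0,0],[0,0,0]]]'
python3 - <<'E'
from h import *
np.set_printoptions(precision=4,suppress=True)
print(bot.get_obs()["eef_pos"])
for n in ("scene","top"):
    Q=cloud(vision.camera(n)).reshape(-1,3); Q=Q[~np.isnan(Q[:,0])]
    for lab,x,y,zr in (("lower",.542,-.2533,.05),("upper",.567,-.053,.046)):
        q=Q[(abs(Q[:,0]-x)<.08)&(abs(Q[:,1]-y)<.04)&(abs(Q[:,2]-zr)<.006)]
        if len(q)<20: print(n,lab,len(q)); continue
        print(n,lab,len(q),"rim z",np.median(q[:,2]),cv2.minAreaRect(q[:,:2].astype(np.float32)),np.percentile(q[:,:2],[2,98],0).ravel())
E
```

```text
clock: 23.35
eef_pos: [0.5631, -0.2519, 0.0172]
tool_rot: [0.023, 1.0, -0.001, 0.001]
ft_force: [-1.5, 1.4, 4.1]
grip_width: 0.0576
grasp_force: 64.6
clock: 23.85
eef_pos: [0.5629, -0.2518, 0.0161]
tool_rot: [0.023, 1.0, -0.001, 0.001]
ft_force: [-0.1, 1.1, 0.6]
grip_width: 0.0849
grasp_force: 0.0
clock: 24.98
eef_pos: [0.5718, -0.0533, 0.1461]
tool_rot: [0.021, 1.0, -0.001, 0.001]
ft_force: [-0.1, -0.3, 0.2]
grip_width: 0.0855
grasp_force: 0.0
[ 0.5718 -0.0533  0.1461]
scene lower 312 rim z 0.05019165683332004 ((0.5533168315887451, -0.25134578347206116), (0.06048547104001045, 0.10069844126701355), 87.3687973022461) [ 0.5078 -0.2822  0.6028 -0.2223]
scene upper 257 rim z 0.04471405416030211 ((0.5762602686882019, -0.05562856048345566), (0.0608852244913578, 0.10088811814785004), 88.8317642211914) [ 0.5293 -0.0859  0.6262 -0.0255]
top lower 240 rim z 0.049769987429731335 ((0.5557588934898376, -0.25126850605010986), (0.05752741917967796, 0.0966741293668747), 88.04210662841797) [ 0.509  -0.2804  0.6042 -0.2223]
top upper 0
```

```bash
python3 -m creep '[[[0,-1,20],[0,0,0]],[[0,-1,40],[0,0,0]],[[0,0,40],[0,0,0]],[[0,0,23],[0,0,0]],[[0,0,10],[0,0,0]],[[0,0,0],[0,0,0]]]'
python3 -m creep '[[[0,0,0],[0,0,0]],[[0,0,0],[0,0,0]],[[0,0,0],[0,0,0]],[[0,0,0],[0,0,0]],[[0,0,0],[0,0,0]]]' 45
python3 -m creep '[[[0,0,-8],[0,0,0]],[[0,0,-20],[0,0,0]],[[0,0,-30],[0,0,0]],[[0,0,-30],[0,0,0]],[[0,0,-18],[0,0,0]],[[0,0,-6],[0,0,0]],[[0,0,0],[0,0,0]]]'
```

```text
clock: 25.82
eef_pos: [0.5717, -0.0579, 0.0128]
tool_rot: [0.024, 1.0, -0.001, 0.001]
ft_force: [0.1, -0.6, -0.1]
grip_width: 0.0851
grasp_force: 0.0
clock: 26.45
eef_pos: [0.5733, -0.0572, 0.0147]
tool_rot: [0.023, 1.0, -0.001, 0.003]
ft_force: [-0.3, -0.4, 7.0]
grip_width: 0.0574
grasp_force: 65.0
clock: 27.32
eef_pos: [0.5714, -0.0568, 0.1248]
tool_rot: [0.023, 1.0, -0.001, 0.001]
ft_force: [-0.8, -0.5, -2.3]
grip_width: 0.0572
grasp_force: 64.3
```

```bash
python3 -m creep '[[[1,-12,0],[0,0,0]],[[2,-26,0],[0,0,0]],[[2,-34,0],[0,0,0]],[[2,-34,0],[0,0,0]],[[2,-34,0],[0,0,0]],[[2,-30,0],[0,0,0]],[[1,-18,5],[0,0,0]],[[1,-8,12],[0,0,0]],[[0,0,15],[0,0,0]],[[0,0,12],[0,0,0]],[[0,0,4],[0,0,0]],[[0,0,0],[0,0,0]]]'
python3 -m creep '[[[0,0,0],[0,0,0]]]'
python3 - <<'E'
from h import *
np.set_printoptions(precision=4,suppress=True)
print(bot.get_obs()["eef_pos"],bot.get_obs()["ft_force"])
for n in ("scene","top"):
    Q=cloud(vision.camera(n)).reshape(-1,3); Q=Q[~np.isnan(Q[:,0])]
    for lab,zr,h in (("lower",.05,.006),("upper",.112,.007)):
        q=Q[(abs(Q[:,0]-.545)<.08)&(abs(Q[:,1]+.253)<.04)&(abs(Q[:,2]-zr)<h)]
        if len(q)<20: print(n,lab,len(q)); continue
        print(n,lab,len(q),"rim z",np.median(q[:,2]),cv2.minAreaRect(q[:,:2].astype(np.float32)),np.percentile(q[:,:2],[2,98],0).ravel())
E
```

```text
clock: 28.82
eef_pos: [0.5499, -0.2514, 0.077]
tool_rot: [0.022, 1.0, -0.001, 0.001]
ft_force: [0.0, -0.4, -1.5]
grip_width: 0.0575
grasp_force: 64.3
clock: 28.95
eef_pos: [0.5504, -0.252, 0.078]
tool_rot: [0.023, 1.0, -0.001, 0.002]
ft_force: [0.3, 0.1, -1.6]
grip_width: 0.057
grasp_force: 64.3
[ 0.5504 -0.252   0.078 ] [ 0.3378  0.0632 -1.6158]
scene lower 207 rim z 0.050271084169660904 ((0.5544081926345825, -0.25297051668167114), (0.0582054927945137, 0.09857088327407837), 89.48735046386719) [ 0.508  -0.2822  0.6033 -0.2254]
scene upper 307 rim z 0.10986636245545289 ((0.5563680529594421, -0.2531859874725342), (0.07992058992385864, 0.09192599356174469), 86.43511199951172) [ 0.5192 -0.2921  0.6021 -0.2188]
top lower 53 rim z 0.04928128604358435 ((0.5564731359481812, -0.22455349564552307), (0.0032122498378157616, 0.09620027244091034), 88.41058349609375) [ 0.5107 -0.2264  0.6042 -0.2222]
top upper 100 rim z 0.1087542937606411 ((0.5582374334335327, -0.22661112248897552), (0.028209537267684937, 0.10041742026805878), 71.9275131225586) [ 0.5072 -0.2535  0.6038 -0.2218]
```

```bash
python3 -m creep '[[[0,0,7],[0,0,0]],[[0,0,4],[0,0,0]],[[0,0,2],[0,0,0]],[[0,0,1],[0,0,0]],[[0,0,0],[0,0,0]]]'
python3 -m creep '[[[0,0,0],[0,0,0]]]'
```

```text
clock: 29.68
eef_pos: [0.5505, -0.2525, 0.0647]
tool_rot: [0.023, 1.0, -0.001, 0.002]
ft_force: [-0.8, 0.5, 5.6]
grip_width: 0.0571
grasp_force: 65.1
clock: 29.8
eef_pos: [0.5505, -0.2524, 0.0647]
tool_rot: [0.023, 1.0, -0.001, 0.002]
ft_force: [-1.6, -0.2, 4.9]
grip_width: 0.0574
grasp_force: 65.1
```

Contact is made (about 5 N up), so I'll release, retreat and check.

```bash
python3 -m creep '[[[0,0,0],[0,0,0]],[[0,0,0],[0,0,0]],[[0,0,0],[0,0,0]],[[0,0,0],[0,0,0]]]' 85
python3 -m creep '[[[0,0,-15],[0,0,0]],[[0,0,-30],[0,0,0]],[[0,0,-50],[0,0,0]],[[0,0,-50],[0,0,0]],[[0,50,-10],[0,0,0]],[[0,55,0],[0,0,0]],[[0,55,0],[0,0,0]],[[0,40,0],[0,0,0]],[[0,0,0],[0,0,0]]]'
python3 - <<'E'
from h import *
np.set_printoptions(precision=4,suppress=True)
a=vision.camera("scene");b=vision.camera("top")
for n,c in (("scene",a),("top",b)):
    Q=cloud(c).reshape(-1,3); Q=Q[~np.isnan(Q[:,0])]
    for lab,zr,h in (("lower",.05,.006),("upper",.096,.006)):
        q=Q[(abs(Q[:,0]-.545)<.08)&(abs(Q[:,1]+.253)<.04)&(abs(Q[:,2]-zr)<h)]
        if len(q)<20: print(n,lab,len(q)); continue
        print(n,lab,len(q),"rim z",np.median(q[:,2]),cv2.minAreaRect(q[:,:2].astype(np.float32)),np.percentile(q[:,:2],[2,98],0).ravel())
    q=Q[(abs(Q[:,0]-.496)<.045)&(abs(Q[:,1]-.212)<.045)&(Q[:,2]>.1)]; print(n,"flap z",np.percentile(q[:,2],[2,50,98]) if len(q) else 0)
A=cv2.resize(a["image"][90:330,130:410],None,fx=1.7,fy=1.7); B=cv2.resize(b["image"][170:290,310:420],None,fx=2.8,fy=3.4)
cv2.imwrite("pics/s7.png",cv2.convertScaleAbs(np.hstack([A,B[:408]]),alpha=1.3))
print(bot.get_obs()["clock"])
E
```

```text
clock: 30.3
eef_pos: [0.5498, -0.2521, 0.0631]
tool_rot: [0.023, 1.0, -0.001, 0.001]
ft_force: [-0.6, -0.1, -0.2]
grip_width: 0.0846
grasp_force: 0.0
clock: 31.42
eef_pos: [0.559, -0.0493, 0.2194]
tool_rot: [0.02, 1.0, -0.001, 0.002]
ft_force: [0.1, -1.0, -0.4]
grip_width: 0.085
grasp_force: 0.0
scene lower 206 rim z 0.050668976562288845 ((0.542677640914917, -0.2533208429813385), (0.05924220383167267, 0.12281379848718643), 88.89556121826172) [ 0.4905 -0.283   0.603  -0.2256]
scene upper 330 rim z 0.0963677299372094 ((0.5541208386421204, -0.2529393136501312), (0.061861276626586914, 0.09967697411775589), 86.58439636230469) [ 0.5073 -0.2837  0.6028 -0.2233]
scene flap z [0.1481 0.1504 0.1528]
top lower 626 rim z 0.05377515070779739 ((0.5436685085296631, -0.2506466209888458), (0.056403469294309616, 0.12070015072822571), 88.12470245361328) [ 0.4913 -0.2786  0.5992 -0.2221]
top upper 289 rim z 0.09536506874955389 ((0.5543915629386902, -0.2530271112918854), (0.05883646383881569, 0.09785111993551254), 87.2683334350586) [ 0.5081 -0.2827  0.6035 -0.223 ]
top flap z [0.1468 0.15   0.1533]
31.525
```

View pics/s7.png

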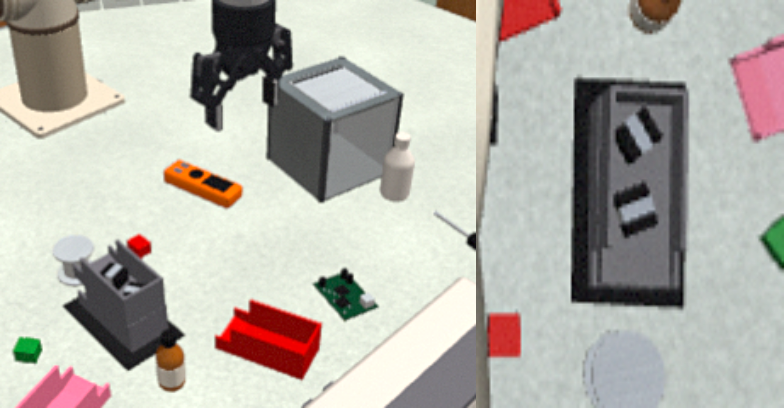

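The stack is squarely rebuilt on the pad at left crop (125,300), with both coils in the upper cup. The flap is shut and level (z about 0.150), and the bystanders have not moved.

```bash
python3 -c "
from workcell import workorder
print(workorder.job_done())"
```

```text
the job is handed in; nothing more can be done
None
```

I handed the job in at about 31.5 s of the 72 s allowed: the stack is rebuilt on the pad with both coils inside and the flap shut; the relays are in the box by inference (cup empty, none on the flap or bench), and no verdict came back.

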